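# Put the serviced lenses in their dishes and cap the large one

### The job

Clear up the camera bench: stand each of the three lenses upright, glass up, inside the round dish made for its size (small in the smallest, medium in the middle one, large in the largest). Once all three are in, lay the loose lens cap flat, same side up as it lies now, centred on top of the large lens. Set everything down gently without dropping it, and leave the camera, the bottle and the screwdriver where they are.

Things in the scene. Friction and masses are not known exactly. Their poses are not given: they have to be found in the camera images.
- lens_small: Black round camera lens barrel standing upright, steel mount below, dark blue glass on top, one thin bright band round its lower third: 28 mm diameter, 40 mm high, about 60 g. Straight-sided, flat-topped to the touch, slides easily into its dish. Origin: centre of its underside; z up.
- lens_medium: Black round camera lens barrel standing upright, steel mount below, tallest of the three, dark blue glass on top, one thin bright band round its lower third: 48 mm diameter, 60 mm high, about 170 g. Straight-sided, flat-topped to the touch, slides easily into its dish. Origin: centre of its underside; z up.
- lens_large: Black round camera lens barrel standing upright, steel mount below, widest of the three, dark blue glass on top, one thin bright band round its lower third: 68 mm diameter, 46 mm high, about 300 g. Straight-sided, flat-topped to the touch, slides easily into its dish. Origin: centre of its underside; z up.
- dish_small: Fixed grey round dish with a cork floor, the smallest of three: inside diameter 46 mm, outside 54 mm, rim 10 mm high above the mat (the mat is 3 mm thick: its top is at z = 0.003), wall 4 mm, floor 3 mm thick. Origin: centre of its underside, on the mat; a lens seated in it has its underside 3 mm above this point. Made for the small lens (9 mm of play all round).
- dish_medium: Fixed grey round dish with a cork floor, the middle of three: inside diameter 66 mm, outside 74 mm, rim 10 mm high above the mat (the mat is 3 mm thick: its top is at z = 0.003), wall 4 mm, floor 3 mm thick. Origin: centre of its underside, on the mat; a lens seated in it has its underside 3 mm above this point. Made for the medium lens (9 mm of play all round).
- dish_large: Fixed grey round dish with a cork floor, the largest of three: inside diameter 86 mm, outside 94 mm, rim 10 mm high above the mat (the mat is 3 mm thick: its top is at z = 0.003), wall 4 mm, floor 3 mm thick. Origin: centre of its underside, on the mat; a lens seated in it has its underside 3 mm above this point. Made for the large lens (9 mm of play all round).
- cap: Lens cap: a plain flat black disc, 62 mm diameter, 12 mm thick, about 30 g, with two small grey bars on its upper face; it lies flat on the mat. It has no lip: it simply lies on the flat top of the large lens, which is 46 mm above that lens's underside. Origin: centre of its underside; z up.
- bottle: Bystander, to be left alone: small amber glass bottle with a white cap and a paper label, 42 mm diameter, 85 mm high, upright, loose. Origin: centre of its underside.
- camera: Bystander, to be left alone: black camera body with a silver top, 125 mm wide (its y), 46 mm deep (its x), 89 mm high, loose, at the robot's left edge of the mat. Origin: centre of its underside.
- driver: Bystander, to be left alone: small screwdriver, 150 mm long, lying along its x at the robot's right edge of the mat, loose. Origin: under its middle.
There are look-alikes about, which are no part of the job. Leave any red look-alike of the lens_large alone.

How it is judged:
By the outcome, as a careful person would: the job done as asked, in the order asked, and still so for the second after the job is handed in, with the robot touching nothing.
It also fails if it takes over 99 s, if anything falls off the work surface, if the arm or the gripper's body presses on something with over 40 N, if the wrist force passes 120 N, or if a joint passes its speed limit or range.

### The arm

A 6-joint arm with a two-finger parallel gripper is mounted at the origin on the work surface. World frame = base frame: x ahead of the robot, y to its left, z up, the work surface at z = 0. Lengths are in m, angles in degrees, forces in N, time in s.
With the tool pointing down it reaches from about 0.35 to 0.875 m from the base axis. Payload 4.2 kg.
Tool frame: the origin (TCP) lies midway between the tips of the shut fingers; the grasp point (between the pads) lies 19 mm behind it (r.pinch_z is the distance from the TCP to the grasp point, in m); z points along the fingers, y is the line along which they close (so a half turn about z gives the same grasp; the last joint's range is limited). The gripper opens to 87 mm and grips with 3 to 60 N. Pads are 19 mm wide; open, the fingers measure 117 mm over their backs; the gripper's body (75 mm by 190 mm) begins 51 mm behind the grasp point.
Start: joints at [92.109, 22.042, 0.453, 0, -68.411, -14.817], TCP at [0.137, 0.61, 0.223] pointing down, gripper open.
Joint ranges: [-179.83, 179.83], [-69.29, 118.12], [-61.27, 80.66], [-181.25, 117.63], [-171.15, -9.14], [-177.46, 177.46]. Speed limits (degrees/s): [159.86, 159.86, 180, 180, 180, 180].

### API

Orientations are given as a 3x3 rotation matrix whose columns are the frame's x, y, z axes.
In Python, from station import r, imaging, models gives the robot as it stands. The module is installed in compiled form; this text tells all that it offers.
- The arm moves only by the tool apply_moves, never from a script. Its argument "moves" is a list of rows, each a list of 2 entries, a list of its own where there are three numbers: the shift along the tool's x, y, z in m, then the turn about the tool's z in degrees. A call has 1 to 5 rows; each row shifts and turns the commanded pose from where the row before left it, along the tool's axes as they then stand; what a row does not reach is not made up. A row lasts 1/12 s, in which the tool goes at most 41.7 mm and 7.16 degrees, less where a joint would pass 70% of its speed; a pose out of reach is approached as far as the arm can. A call is refused whole if a number of a shift passes 0.0417 or a number of a turn 7.16, either way. A call with a gripper value outside its range is refused whole. "hand" is the finger opening in m, from 0 to 0.087, set as the call begins (left out, the last holds). The fingers move at their own pace and stop on an object; the grip force is fixed at half the most. Time passes only in rows, so rows that do not move let the fingers close. It gives the time, the measured TCP pose, the force, the opening and the grip force at its end, in the units of the state.
- r.sense(): the state, without advancing time (a new reading comes with each control period).
- imaging.capture(name): name is "side" or "top" or "wrist"; returns a dict with "frame" (384x512x3 uint8, blue, green, red), "intrinsics" (3x3 intrinsics, pixels), "eye" and "orientation" of the camera in the world. Camera axes: x right, y down, z forward; pixel columns grow to the right and rows downward; lengths in m; the calibration is good to about 2 mm. A picture is of the moment at which its call begins. There is no depth.
- r.finish_job(): hands the job in; it is judged then, once.
Trained networks look in a picture, given as the dict that the camera call returned (one of the last four; its "shot" number tells which), for a name from the list of things; names that differ only in an ending like _2 or _b are one class to them, and where a whole thing is asked for, a point or a joint stands for the part that bears it (a point fixed in the world has none). Each returns a list of dicts, best first, with "confidence" (0 to 1); they miss things now and then, are a little off and sometimes report something else, mostly with a low value. They report only what shows in the picture. A call takes as long as a camera call. They do not tell look-alikes from the thing itself.
- models.cut_out(picture, target): "region" (384x512 bool, what is visible of it) and "extent" ([left, top, width, height] as shares, 0 to 1, of the picture: columns of its width, rows of its height, round what is visible of it).
- models.place_of(picture, target): "at" ([column, row] as shares, 0 to 1, of the picture: columns of its width, rows of its height: a listed point, or the origin of a listed thing).
The state is a dict: "time_s": time; "joints": joint angles; "joint_velocities": joint speeds; "effort": joint torques, N m; "tcp_pos": TCP position; "ee_rot": TCP orientation; "wrist_force": force on the tool from outside, world axes, zero at the start; "moment": the same for the moment, N m; "gripper_width": opening from 0.0 (shut) to 1.0 (fully open); "gripper_force": force on a finger pad.
Only numpy, scipy, OpenCV 4.12 (cv2) and the standard library are available. Lean on these libraries where they do the work, as an engineer would, in place of code of your own. Each camera call takes 0.05 s, during which the arm holds its last target. There are 200 camera calls.

## Working session

There is one attempt and no reset: what is moved stays moved. The work goes in short steps, Python scripts to look and compute and a tool call to move; the robot and the scene stay as the last step left them, time stands still between calls to the robot, and variables do not carry over. Pictures are saved under pics/ and viewed, at most 16 in all, crops included, and the job is handed in when it is done.

Besides the shell and the picture viewer there is one more tool, called after "Request:" as name(argument=value, ...) on one line, values as JSON. apply_moves: Moves the arm, as the interface text tells. Its arguments: {"type":"object","properties":{"moves":{"type":"array"},"hand":{"type":"number"}},"required":["moves"]}

```bash
mkdir -p pics; cat > h.py <<'E'
from station import r, imaging, models
import cv2, numpy as np
def cap(n,save=None):
    p=imaging.capture(n)
    if save: cv2.imwrite('pics/'+save+'.png',p['frame'])
    return p
def ray(p,uv):
    K=np.array(p['intrinsics']);R=np.array(p['orientation'])
    d=R@np.linalg.solve(K,[uv[0],uv[1],1.]);return np.array(p['eye']),d/np.linalg.norm(d)
def onz(p,uv,z):
    e,d=ray(p,uv);return e+d*(z-e[2])/d[2]
def proj(p,X):
    c=np.array(p['orientation']).T@(np.array(X)-np.array(p['eye']));u=np.array(p['intrinsics'])@c;return u[:2]/u[2]
def tri(p,a,q,b):
    e,d=ray(p,a);f,g=ray(q,b)
    s=np.linalg.lstsq(np.c_[d,-g],f-e,rcond=None)[0]
    A=e+s[0]*d;B=f+s[1]*g;return (A+B)/2,np.linalg.norm(A-B)
def px(a): return np.array(a['at'])*[512,384]
E
python3 - <<'E'
from h import *
np.set_printoptions(precision=4,suppress=True)
s=r.sense();print(s['time_s'],s['tcp_pos'],s['ee_rot'],s['gripper_width'],r.pinch_z)
P={n:cap(n,n+'0') for n in('top','side','wrist')}
for n,p in P.items(): print(n,p['eye'],p['orientation'],p['intrinsics'])
for t in 'lens_small lens_medium lens_large dish_small dish_medium dish_large cap bottle camera driver'.split():
    o={n:models.place_of(P[n],t) for n in('top','side')}
    for n in o: print(t,n,[(px(a).round(1),round(a['confidence'],2),onz(P[n],px(a),.003)[:2]) for a in o[n][:3]])
    if o['top'] and o['side']: print('  tri',tri(P['top'],px(o['top'][0]),P['side'],px(o['side'][0])))
print(r.sense()['time_s'])
im=np.hstack([P['top']['frame'],P['side']['frame']])
E
```

```text
0.0 [0.1373 0.6091 0.2215] [[ 0.9755 -0.2202 -0.0004]
 [-0.2202 -0.9755 -0.0021]
 [ 0.0001  0.0022 -1.    ]] 0.9999005587000314 0.0187
top [ 0.3451 -0.0174  1.3126] [[-0.0282 -0.9888  0.1464]
 [-0.9995  0.0297  0.0081]
 [-0.0124 -0.1461 -0.9892]] [[471.3465   0.     257.7909]
 [  0.     471.3465 188.5995]
 [  0.       0.       1.    ]]
side [0.3987 0.7965 1.0331] [[-0.9789 -0.1647  0.1205]
 [-0.2038  0.7574 -0.6203]
 [ 0.0109 -0.6318 -0.7751]] [[398.8225   0.     256.151 ]
 [  0.     398.8225 189.8025]
 [  0.       0.       1.    ]]
wrist [0.212  0.5927 0.3843] [[-0.2199 -0.9379 -0.2682]
 [-0.9755  0.2121  0.0581]
 [ 0.0024  0.2744 -0.9616]] [[309.1408   0.     260.4991]
 [  0.     309.1408 198.5119]
 [  0.       0.       1.    ]]
lens_small top [(array([165.1, 171.7]), 0.64, array([0.5952, 0.2542]))]
lens_small side [(array([217.5, 261.4]), 0.43, array([0.6139, 0.2585])), (array([292. , 113.6]), 0.33, array([ 0.4996, -0.4385]))]
  tri (array([ 0.6057,  0.2561, -0.0031]), np.float64(0.01849214425632683))
lens_medium top [(array([347.3, 174.4]), 0.71, array([ 0.5717, -0.2596]))]
lens_
[... 1709 characters left out ...]
])), (array([349.7, 173.4]), 0.56, array([ 0.5744, -0.2665]))]
bottle side [(array([278.2, 222.5]), 0.75, array([0.4646, 0.0865]))]
  tri (array([0.46  , 0.0863, 0.002 ]), np.float64(0.009303841329125257))
camera top [(array([ 89.1, 199. ]), 0.94, array([0.5236, 0.4685]))]
camera side [(array([233.9, 344.8]), 0.82, array([0.5108, 0.4792]))]
  tri (array([ 0.5191,  0.4741, -0.0122]), np.float64(0.013111410789116318))
driver top [(array([424.5, 196.6]), 0.52, array([ 0.5024, -0.4708])), (array([165.2, 168.2]), 0.31, array([0.6052, 0.2539]))]
driver side [(array([291.9, 110.3]), 0.55, array([ 0.503 , -0.4583]))]
  tri (array([ 0.5043, -0.4758, -0.0114]), np.float64(0.00035974368591062353))
1.15
```

```bash
python3 -c "
import cv2
a=cv2.imread('pics/top0.png');cv2.imwrite('pics/topc.png',cv2.resize(a[80:290,60:460],None,fx=2,fy=2))"
```

```text
(no output)
```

View pics/topc.png

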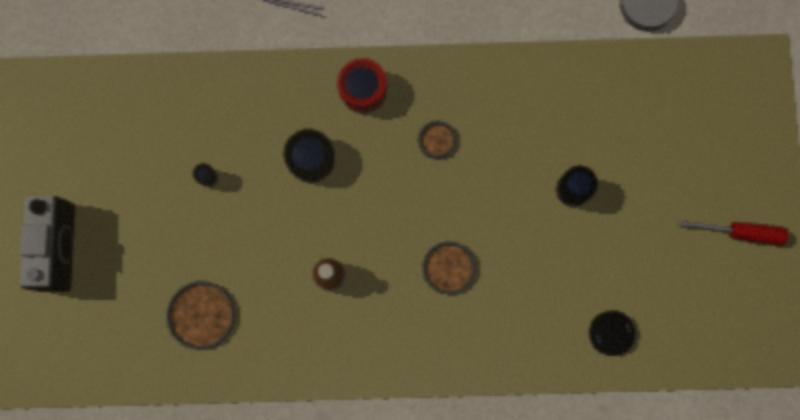

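View pics/side0.png

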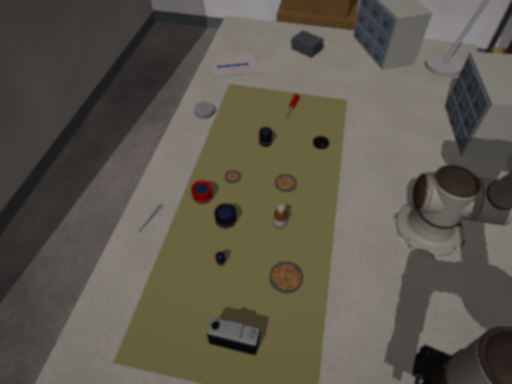

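Candidates (top picture px): the large lens could be the black one at (215,157) or the red look-alike at (241,122), so black. The cap could be the black disc at (366,246) or the grey disc off the mat at (385,83), so black. The small lens at (163,168), medium lens at (348,172) and three cork dishes each have only one candidate. A close crop from the wrist will check the choice. First I turn the tool to align with the world axes and start moving.

Request:
apply_moves(moves=[[[0,0,0],-6.4],[[0,0,0],-6.3],[[0.033,0.025,0],0],[[0.033,0.025,0],0],[[0.033,0.025,0],0]], hand=0.087)

```text
time_s: 1.57
tcp_pos: [0.2369, 0.534, 0.2224]
ee_rot: [[1.0, 0.002, 0.0], [0.002, -1.0, -0.0], [0.0, 0.0, -1.0]]
wrist_force: [0.6, 1.1, -0.3]
gripper_width: 1.001
gripper_force: 0.0
```

Request:
apply_moves(moves=[[[0.033,0.025,0],0],[[0.033,0.025,0],0],[[0.033,0.025,0],0],[[0.033,0.025,0],0],[[0.033,0.025,0],0]])

```text
time_s: 1.98
tcp_pos: [0.4028, 0.4082, 0.2229]
ee_rot: [[1.0, 0.0, 0.0], [0.0, -1.0, 0.0], [0.0, -0.0, -1.0]]
wrist_force: [0.1, -0.2, -1.0]
gripper_width: 1.001
gripper_force: 0.0
```

Request:
apply_moves(moves=[[[0.033,0.025,0],0],[[0.033,0.025,0],0],[[0.033,0.025,0],0],[[0.033,0.025,0],0],[[0.033,0.025,0],0]])

```text
time_s: 2.4
tcp_pos: [0.5678, 0.2831, 0.2228]
ee_rot: [[1.0, -0.0, 0.0], [-0.0, -1.0, 0.0], [0.0, -0.0, -1.0]]
wrist_force: [0.3, 1.8, -0.5]
gripper_width: 1.003
gripper_force: 0.0
```

```bash
cat >> h.py <<'E'
np.set_printoptions(precision=4,suppress=True)
def look(names,save=None):
    p=cap('wrist',save); out={'p':p}
    print('tcp',np.array(r.sense()['tcp_pos']),'eye',np.array(p['eye']))
    for t in names:
        a=models.place_of(p,t)
        print(t,[(px(k).round(1),round(k['confidence'],2),onz(p,px(k),.003)[:2]) for k in a[:3]])
        out[t]=a
    return out
E
python3 -c "
from h import *
o=look(['lens_small','lens_large','dish_large','dish_small'],'w1')
p=o['p'];c=models.cut_out(p,'lens_small')
print([(k['extent'],k['confidence']) for k in c])
import pickle;pickle.dump(p,open('w1.pkl','wb'))
"
```

```text
tcp [0.5728 0.2787 0.2222] eye [0.6442 0.2829 0.3856]
lens_small [(array([281.7, 143.7]), 0.93, array([0.6049, 0.2568]))]
lens_large [(array([399.4, 123.8]), 0.96, array([0.6286, 0.1155])), (array([484.2,  34.3]), 0.6, array([0.726 , 0.0328]))]
dish_large [(array([273.3, 285.6]), 0.68, array([0.4083, 0.2648])), (array([401.6, 125.5]), 0.48, array([0.6267, 0.1126]))]
dish_small []
[([0.5287, 0.3487, 0.0516, 0.0625], 0.74)]
```

View pics/w1.png

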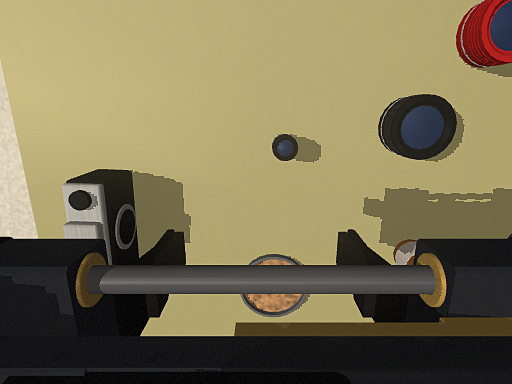

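The picture shows the small lens at (285,147), black with blue glass. The black large lens is at (418,126), the red look-alike at (490,30) and the large dish at (273,286). I close in for a second view.

Request:
apply_moves(moves=[[[0.016,0.011,0.03],0],[[0.016,0.011,0.03],0],[[0,0,0.03],0],[[0,0,0],0]])

```text
time_s: 3.03
tcp_pos: [0.594, 0.2613, 0.1258]
ee_rot: [[1.0, -0.0, -0.012], [-0.001, -1.0, -0.006], [-0.012, 0.006, -1.0]]
wrist_force: [-1.4, 0.3, -1.9]
gripper_width: 1.0
gripper_force: 0.0
```

```bash
cat >> h.py <<'E'
import pickle
def fit(p,t,h,z0=.003,rad=.014,guess=None):
    """refine cylinder xy and top z by silhouette from cut_out"""
    from scipy.optimize import minimize
    c=models.cut_out(p,t)
    if guess is not None: c=sorted(c,key=lambda k:np.linalg.norm((np.array(k['extent'][:2])+np.array(k['extent'][2:])/2)*[512,384]-proj(p,[*guess,z0+h/2])))
    if not c: return None
    m=np.array(c[0]['region']);th=np.linspace(0,2*np.pi,60)
    def mask(x):
        pts=np.array([proj(p,[x[0]+rad*np.cos(a),x[1]+rad*np.sin(a),z]) for z in(z0,z0+h) for a in th])
        M=np.zeros(m.shape,np.uint8);cv2.fillConvexPoly(M,cv2.convexHull((pts*16).round().astype(np.int32)),1,shift=4);return M.astype(bool)
    x0=guess if guess is not None else [0,0]
    f=lambda x:1-(mask(x)&m).sum()/(mask(x)|m).sum()
    s=minimize(f,x0,method='Nelder-Mead',options=dict(initial_simplex=np.array(x0)+[[0,0],[.01,0],[0,.01]],xatol=2e-4))
    print(t,'fit',s.x,'iou',1-s.fun,c[0]['confidence']);return s.x
E
python3 -c "
from h import *
q=pickle.load(open('w1.pkl','rb'))
print('top px',onz(q,[285.5,147],.043))
o=look(['lens_small'],'w2');p=o['p'];a=px(o['lens_small'][0])
print('tri base',tri(q,[281.7,143.7],p,a))
fit(p,'lens_small',.04,guess=[.605,.257])
"
```

```text
top px [0.6054 0.2553 0.043 ]
tcp [0.5957 0.2623 0.1294] eye [0.6723 0.262  0.2876]
lens_small [(array([262.9, 182. ]), 0.96, array([0.6036, 0.2579]))]
tri base (array([0.6061, 0.2578, 0.0138]), np.float64(0.0005689429832757253))
lens_small fit [0.604  0.2558] iou 0.9618257261410789 0.63
```

Request:
apply_moves(moves=[[[0.009,0.006,0],0],[[0,0,0.025],0],[[0,0,0.025],0],[[0,0,0.01],0],[[0,0,0],0]])

```text
time_s: 3.6
tcp_pos: [0.6067, 0.2561, 0.0713]
ee_rot: [[1.0, -0.0, -0.003], [-0.0, -1.0, -0.002], [-0.003, 0.002, -1.0]]
wrist_force: [-0.1, -0.8, -0.1]
gripper_width: 0.997
gripper_force: 0.0
```

Request:
apply_moves(moves=[[[-0.002,0,0.02],0],[[0,0,0.02],0],[[0,0,0.01],0],[[0,0,0.003],0],[[0,0,0],0]])

```text
time_s: 4.02
tcp_pos: [0.6059, 0.2568, 0.0201]
ee_rot: [[1.0, 0.0, 0.001], [0.0, -1.0, -0.0], [0.001, 0.0, -1.0]]
wrist_force: [0.1, -0.1, -0.3]
gripper_width: 1.002
gripper_force: 0.0
```

Request:
apply_moves(moves=[[[0,0,0],0],[[0,0,0],0],[[0,0,0],0],[[0,0,0],0],[[0,0,0],0]], hand=0.02)

```text
time_s: 4.43
tcp_pos: [0.6057, 0.2567, 0.0201]
ee_rot: [[1.0, -0.0, 0.001], [-0.0, -1.0, 0.0], [0.001, -0.0, -1.0]]
wrist_force: [-0.4, -0.4, -1.3]
gripper_width: 0.707
gripper_force: 0.0
```

Request:
apply_moves(moves=[[[0,0,0.004],0],[[0,0,0],0],[[0,0,0],0],[[0,0,0],0],[[0,0,0],0]])

```text
time_s: 4.85
tcp_pos: [0.6054, 0.2566, 0.0155]
ee_rot: [[1.0, -0.0, -0.0], [-0.0, -1.0, -0.0], [-0.0, 0.0, -1.0]]
wrist_force: [-0.3, 0.1, 0.5]
gripper_width: 0.326
gripper_force: 0.0
```

Request:
apply_moves(moves=[[[0,0,0],0],[[0,0,0],0],[[0,0,0],0],[[0,0,0],0],[[0,0,0],0]])

```text
time_s: 5.27
tcp_pos: [0.6054, 0.2566, 0.0155]
ee_rot: [[1.0, -0.0, -0.0], [-0.0, -1.0, -0.0], [-0.0, 0.0, -1.0]]
wrist_force: [1.1, -0.2, -0.4]
gripper_width: 0.305
gripper_force: 30.0
```

Request:
apply_moves(moves=[[[0,0,-0.02],0],[[0,0,-0.035],0],[[0,0,-0.035],0],[[0,0,-0.03],0],[[0.006,0.035,0],0]])

```text
time_s: 5.68
tcp_pos: [0.6155, 0.2277, 0.1437]
ee_rot: [[1.0, 0.007, 0.015], [0.007, -1.0, 0.008], [0.015, -0.008, -1.0]]
wrist_force: [1.3, -0.1, 0.3]
gripper_width: 0.305
gripper_force: 30.0
```

Request:
apply_moves(moves=[[[0.006,0.04,0],0],[[0.006,0.04,0],0],[[0.006,0.04,0],0],[[0.006,0.04,0],0],[[0.006,0.04,0],0]])

```text
time_s: 6.1
tcp_pos: [0.6411, 0.0199, 0.1356]
ee_rot: [[1.0, 0.0, -0.0], [0.0, -1.0, 0.0], [-0.0, -0.0, -1.0]]
wrist_force: [0.4, 0.6, -0.8]
gripper_width: 0.305
gripper_force: 30.0
```

Request:
apply_moves(moves=[[[0.006,0.04,0],0],[[0.006,0.03,0],0],[[0,0,0],0],[[0,0,0],0]])

```text
time_s: 6.43
tcp_pos: [0.6531, -0.0503, 0.1351]
ee_rot: [[1.0, -0.004, -0.001], [-0.004, -1.0, 0.0], [-0.001, -0.0, -1.0]]
wrist_force: [0.1, 0.4, -0.9]
gripper_width: 0.302
gripper_force: 30.0
```

```bash
python3 -c "
from h import *
print(r.sense()['gripper_width'],r.sense()['gripper_force'])
o=look(['lens_small','dish_small','dish_medium','lens_medium','cap','lens_large'],'w3')
fit(o['p'],'dish_small',.010,rad=.027,guess=[.651,-.069])
fit(o['p'],'lens_medium',.06,rad=.024,guess=[.574,-.27])
pickle.dump(o['p'],open('w3.pkl','wb'))
"
```

```text
0.3023609569060053 29.999737478792667
tcp [ 0.6531 -0.049   0.1352] eye [ 0.7296 -0.0508  0.2978]
lens_small [(array([258.6, 240.1]), 0.89, array([ 0.6006, -0.0485]))]
dish_small [(array([278.8, 196.1]), 0.68, array([ 0.6476, -0.0687]))]
dish_medium [(array([457.6, 265. ]), 0.6, array([ 0.5714, -0.2588]))]
lens_medium [(array([458. , 264.8]), 0.7, array([ 0.5716, -0.2591]))]
cap []
lens_large [(array([166.9, 114.4]), 0.97, array([0.726 , 0.0352])), (array([100.3, 214.1]), 0.89, array([0.6294, 0.1107]))]
dish_small fit [ 0.6494 -0.0688] iou 0.9667440061871616 0.64
lens_medium fit [ 0.5695 -0.2602] iou 0.34608780966396857 0.89
```

View pics/w3.png

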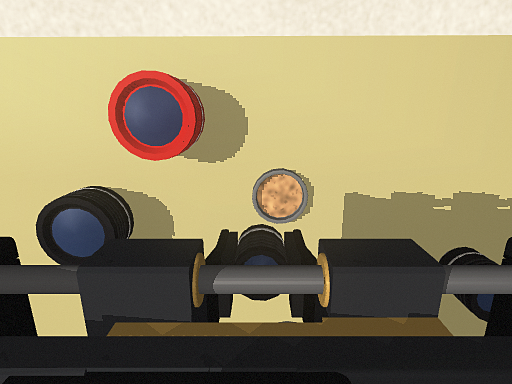

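The dish rim is at (280,195) and the held lens at (262,245). The red look-alike is well clear at (152,115).

Request:
apply_moves(moves=[[[-0.002,0.019,0],0],[[0,0,0.025],0],[[0,0,0.03],0],[[0,0,0.02],0],[[0,0,0],0]])

```text
time_s: 7.3
tcp_pos: [0.6476, -0.0672, 0.0554]
ee_rot: [[1.0, -0.001, -0.01], [-0.001, -1.0, -0.0], [-0.01, 0.0, -1.0]]
wrist_force: [-0.3, 0.1, -1.8]
gripper_width: 0.3
gripper_force: 30.0
```

Request:
apply_moves(moves=[[[0.003,0.002,0.015],0],[[0,0,0.01],0],[[0,0,0.005],0],[[0,0,0],0],[[0,0,0],0]])

```text
time_s: 7.72
tcp_pos: [0.6546, -0.0693, 0.0311]
ee_rot: [[1.0, 0.0, 0.001], [0.0, -1.0, -0.0], [0.001, 0.0, -1.0]]
wrist_force: [0.8, -0.5, -0.2]
gripper_width: 0.297
gripper_force: 30.0
```

```bash
python3 -c "
from h import *
o=look(['lens_small','dish_small'],'w4');cv2.imwrite('pics/w4c.png',cv2.resize(o['p']['frame'][130:330,160:360],None,fx=2,fy=2))
"
```

```text
tcp [ 0.6549 -0.0692  0.0315] eye [ 0.7309 -0.0694  0.1939]
lens_small [(array([260.7, 241.7]), 0.56, array([ 0.6465, -0.0697]))]
dish_small [(array([259.1, 236.9]), 0.64, array([ 0.65  , -0.0687]))]
```

View pics/w4c.png

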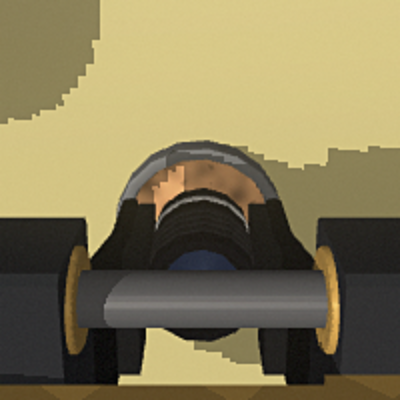

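The dish rim surrounds the lens, with a bit more room at the far side of the picture. I shift back slightly and lower.

Request:
apply_moves(moves=[[[-0.003,0,0.004],0],[[0,0,0.004],0],[[0,0,0.002],0],[[0,0,0],0],[[0,0,0],0]])

```text
time_s: 8.28
tcp_pos: [0.6512, -0.0694, 0.0203]
ee_rot: [[1.0, -0.0, -0.0], [-0.0, -1.0, -0.0], [-0.0, 0.0, -1.0]]
wrist_force: [0.4, 0.2, -0.6]
gripper_width: 0.303
gripper_force: 30.0
```

Request:
apply_moves(moves=[[[0,0,0.001],0],[[0,0,0.001],0],[[0,0,0],0]])

```text
time_s: 8.53
tcp_pos: [0.6515, -0.0694, 0.0186]
ee_rot: [[1.0, -0.0, 0.0], [-0.0, -1.0, -0.0], [0.0, 0.0, -1.0]]
wrist_force: [-0.5, 0.1, -0.6]
gripper_width: 0.302
gripper_force: 30.0
```

Request:
apply_moves(moves=[[[0,0,0.001],0],[[0,0,0],0],[[0,0,0],0]])

```text
time_s: 8.78
tcp_pos: [0.6516, -0.0694, 0.0185]
ee_rot: [[1.0, 0.0, 0.001], [0.0, -1.0, -0.0], [0.001, 0.0, -1.0]]
wrist_force: [-1.8, 0.5, 4.5]
gripper_width: 0.302
gripper_force: 30.0
```

Contact at 4.5 N, so it is seated. I open slowly.

Request:
apply_moves(moves=[[[0,0,0],0],[[0,0,0],0],[[0,0,0],0],[[0,0,0],0],[[0,0,0],0]], hand=0.05)

```text
time_s: 9.2
tcp_pos: [0.6513, -0.0694, 0.0171]
ee_rot: [[1.0, -0.0, -0.0], [-0.0, -1.0, 0.0], [-0.0, -0.0, -1.0]]
wrist_force: [-0.7, -0.3, -0.1]
gripper_width: 0.547
gripper_force: 0.0
```

Request:
apply_moves(moves=[[[0,0,-0.015],0],[[0,0,-0.03],0],[[0,0,-0.04],0],[[0,0,-0.04],0],[[-0.015,0.035,0],0]])

```text
time_s: 9.62
tcp_pos: [0.6443, -0.1013, 0.1523]
ee_rot: [[1.0, 0.008, 0.02], [0.008, -1.0, -0.001], [0.02, 0.002, -1.0]]
wrist_force: [2.1, -1.6, 1.9]
gripper_width: 0.573
gripper_force: 0.0
```

Request:
apply_moves(moves=[[[-0.015,0.036,0],0],[[-0.015,0.036,0],0],[[-0.015,0.036,0],0],[[-0.015,0.036,0],0],[[0,0,0],0]], hand=0.087)

```text
time_s: 10.03
tcp_pos: [0.5733, -0.2535, 0.1424]
ee_rot: [[1.0, -0.007, -0.002], [-0.007, -1.0, -0.0], [-0.001, 0.0, -1.0]]
wrist_force: [0.4, 0.7, -0.6]
gripper_width: 0.866
gripper_force: 0.0
```

```bash
python3 -c "
from h import *
o=look(['lens_small','dish_small','lens_medium','dish_medium','cap'],'w5')
fit(o['p'],'dish_small',.010,rad=.027,guess=[.650,-.069])
fit(o['p'],'lens_small',.04,z0=.006,rad=.014,guess=[.650,-.069])
fit(o['p'],'lens_medium',.06,rad=.024,guess=[.574,-.26])
pickle.dump(o['p'],open('w5.pkl','wb'))
"
```

```text
tcp [ 0.5746 -0.2515  0.1424] eye [ 0.6499 -0.2541  0.3051]
lens_small [(array([ 61.5, 111. ]), 0.71, array([ 0.6499, -0.0674]))]
dish_small [(array([ 65.1, 113.8]), 0.73, array([ 0.6474, -0.0703]))]
lens_medium [(array([268.7, 190.3]), 0.86, array([ 0.5717, -0.2621]))]
dish_medium []
cap []
dish_small fit [ 0.6493 -0.0691] iou 0.5001521143900213 0.79
lens_small fit [ 0.6504 -0.07  ] iou 0.9386317907444668 0.95
lens_medium fit [ 0.5718 -0.2569] iou 0.9458372021046115 0.56
```

View pics/w5.png

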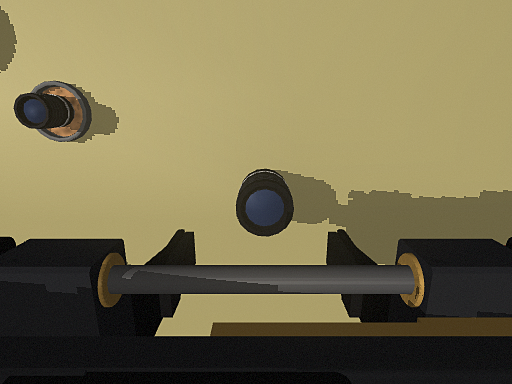

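The small lens stands in its dish at (60,110). The medium lens's glass is at (265,207), between the open fingers.

Request:
apply_moves(moves=[[[-0.003,0.0065,0],0],[[0,0,0.025],0],[[0,0,0.03],0],[[0,0,0.01],0],[[0,0,0],0]])

```text
time_s: 10.9
tcp_pos: [0.571, -0.2544, 0.0743]
ee_rot: [[1.0, -0.0, -0.007], [-0.0, -1.0, 0.002], [-0.007, -0.002, -1.0]]
wrist_force: [1.0, 0.4, 0.5]
gripper_width: 0.999
gripper_force: 0.0
```

```bash
python3 -c "
from h import *
q=pickle.load(open('w5.pkl','rb'))
o=look(['lens_medium'],'w6')
fit(o['p'],'lens_medium',.06,rad=.024,guess=[.572,-.258])
print(tri(q,[268.7,190.3],o['p'],px(o['lens_medium'][0])))
"
```

```text
tcp [ 0.5727 -0.2549  0.0765] eye [ 0.6485 -0.2549  0.2365]
lens_medium []
lens_medium fit [ 0.5713 -0.2569] iou 0.8737143820603608 0.59Traceback (most recent call last):
  File "<string>", line 6, in <module>
    print(tri(q,[268.7,190.3],o['p'],px(o['lens_medium'][0])))
                                        ~~~~~~~~~~~~~~~~^^^
IndexError: list index out of range
```

Request:
apply_moves(moves=[[[0,0.002,0.02],0],[[0,0,0.02],0],[[0,0,0.012],0],[[0,0,0],0],[[0,0,0],0]])

```text
time_s: 11.47
tcp_pos: [0.5738, -0.2571, 0.0262]
ee_rot: [[1.0, 0.0, 0.0], [0.0, -1.0, -0.001], [0.0, 0.001, -1.0]]
wrist_force: [-0.6, -0.3, 0.4]
gripper_width: 1.006
gripper_force: 0.0
```

Request:
apply_moves(moves=[[[0,0,0],0],[[0,0,0],0],[[0,0,0],0],[[0,0,0],0],[[0,0,0],0]], hand=0.04)

```text
time_s: 11.88
tcp_pos: [0.5736, -0.2569, 0.0261]
ee_rot: [[1.0, -0.0, 0.001], [-0.0, -1.0, -0.0], [0.001, 0.0, -1.0]]
wrist_force: [0.4, -0.2, -0.3]
gripper_width: 0.708
gripper_force: 0.0
```

Request:
apply_moves(moves=[[[0,0,0],0],[[0,0,0],0],[[0,0,0],0],[[0,0,0],0],[[0,0,0],0]])

```text
time_s: 12.3
tcp_pos: [0.5734, -0.2569, 0.0257]
ee_rot: [[1.0, -0.0, 0.0], [-0.0, -1.0, -0.0], [0.0, 0.0, -1.0]]
wrist_force: [0.3, 1.3, 0.5]
gripper_width: 0.531
gripper_force: 30.0
```

Request:
apply_moves(moves=[[[0,0,-0.02],0],[[0,0,-0.035],0],[[0,0,-0.035],0],[[0,0,-0.03],0],[[-0.012,-0.025,0],0]])

```text
time_s: 12.72
tcp_pos: [0.5672, -0.2357, 0.1525]
ee_rot: [[1.0, -0.002, 0.015], [-0.002, -1.0, -0.006], [0.015, 0.006, -1.0]]
wrist_force: [2.1, 0.2, 0.0]
gripper_width: 0.53
gripper_force: 30.0
```

Request:
apply_moves(moves=[[[-0.018,-0.032,0],0],[[-0.018,-0.032,0],0],[[-0.018,-0.032,0],0],[[-0.018,-0.032,0],0],[[-0.012,-0.015,0],0]])

```text
time_s: 13.13
tcp_pos: [0.4747, -0.0866, 0.1449]
ee_rot: [[1.0, 0.001, -0.002], [0.001, -1.0, 0.001], [-0.002, -0.001, -1.0]]
wrist_force: [0.7, -1.2, -1.6]
gripper_width: 0.532
gripper_force: 30.0
```

Request:
apply_moves(moves=[[[0,0,0],0],[[0,0,0],0]])

```text
time_s: 13.3
tcp_pos: [0.4767, -0.0881, 0.1455]
ee_rot: [[1.0, 0.002, -0.0], [0.002, -1.0, 0.0], [-0.0, -0.0, -1.0]]
wrist_force: [0.5, -0.4, -2.0]
gripper_width: 0.533
gripper_force: 30.0
```

```bash
python3 -c "
from h import *
o=look(['dish_medium','lens_medium','cap','bottle'],'w7')
fit(o['p'],'dish_medium',.010,rad=.037,guess=[.468,-.073])
pickle.dump(o['p'],open('w7.pkl','wb'))
"
```

```text
tcp [ 0.4774 -0.0886  0.1456] eye [ 0.5531 -0.0881  0.3083]
dish_medium [(array([252.4, 198.6]), 0.88, array([ 0.4657, -0.0801]))]
lens_medium [(array([262.4, 236. ]), 0.85, array([ 0.4244, -0.0905]))]
cap []
bottle [(array([ 88.4, 203. ]), 0.75, array([0.4607, 0.089 ]))]
dish_medium fit [ 0.4675 -0.0788] iou 0.6664377289377289 0.69
```

View pics/w7.png

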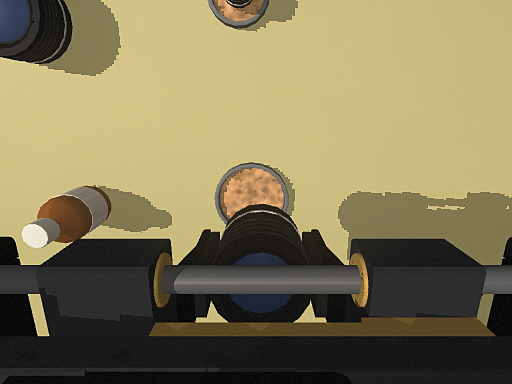

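The medium dish spans columns 215–290 around (252,199), with its top edge at row 163. The held lens is at (262,270) and the bottle is clear at (70,215).

Request:
apply_moves(moves=[[[-0.007,-0.0105,0],0],[[0,0,0.03],0],[[0,0,0.03],0],[[0,0,0.02],0],[[0,0,0],0]])

```text
time_s: 14.02
tcp_pos: [0.4671, -0.0792, 0.0616]
ee_rot: [[1.0, -0.002, -0.01], [-0.002, -1.0, -0.001], [-0.01, 0.001, -1.0]]
wrist_force: [-0.9, -0.3, -1.9]
gripper_width: 0.532
gripper_force: 30.0
```

Request:
apply_moves(moves=[[[0,0,0],0]])

```text
time_s: 14.1
tcp_pos: [0.4702, -0.0789, 0.0649]
ee_rot: [[1.0, -0.001, -0.002], [-0.001, -1.0, -0.001], [-0.002, 0.001, -1.0]]
wrist_force: [0.1, 0.6, -1.4]
gripper_width: 0.537
gripper_force: 30.0
```

```bash
python3 -c "
from h import *
o=look(['dish_medium','lens_medium'])
p=o['p'];f=p['frame'].copy()
t=np.array(r.sense()['tcp_pos'])
for c,x,rad,z in (((0,255,0),[.468,-.078],.037,.013),((255,0,255),t[:2]-[.002,0],.024,t[2]-.0227)):
    pts=np.array([proj(p,[x[0]+rad*np.cos(a),x[1]+rad*np.sin(a),z]) for a in np.linspace(0,6.3,60)])
    cv2.polylines(f,[pts.round().astype(np.int32)],1,c,1)
cv2.imwrite('pics/w8.png',cv2.resize(f[120:330,140:400],None,fx=2,fy=2))
"
```

```text
tcp [ 0.4714 -0.0787  0.0661] eye [ 0.547  -0.079   0.2275]
dish_medium [(array([260.7, 218.2]), 0.91, array([ 0.4665, -0.0795])), (array([ 47.1, 227.8]), 0.45, array([0.4587, 0.0863]))]
lens_medium [(array([261.5, 236.8]), 0.68, array([ 0.451 , -0.0801])), (array([ 44.2, 224. ]), 0.38, array([0.4619, 0.088 ]))]
```

View pics/w8.png

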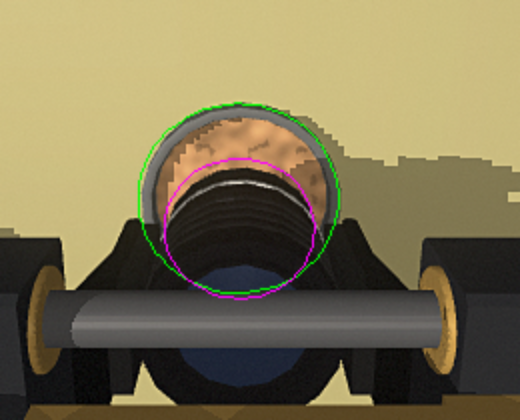

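The green circle (dish estimate) matches the rim, and the lens bottom lies inside it, slightly toward the robot. I lower.

Request:
apply_moves(moves=[[[0.001,0,0.015],0],[[0,0,0.01],0],[[0,0,0.006],0],[[0,0,0],0],[[0,0,0],0]])

```text
time_s: 14.67
tcp_pos: [0.472, -0.0784, 0.0353]
ee_rot: [[1.0, 0.0, 0.001], [0.0, -1.0, 0.0], [0.001, -0.0, -1.0]]
wrist_force: [0.1, -0.0, -1.7]
gripper_width: 0.533
gripper_force: 30.0
```

Request:
apply_moves(moves=[[[0,0,0.002],0],[[0,0,0.001],0],[[0,0,0],0],[[0,0,0],0]])

```text
time_s: 15.0
tcp_pos: [0.4715, -0.0784, 0.0318]
ee_rot: [[1.0, -0.0, 0.001], [-0.0, -1.0, 0.0], [0.001, -0.0, -1.0]]
wrist_force: [0.4, 0.5, -2.1]
gripper_width: 0.535
gripper_force: 30.0
```

Request:
apply_moves(moves=[[[0,0,0.001],0],[[0,0,0.001],0],[[0,0,0],0],[[0,0,0],0]])

```text
time_s: 15.33
tcp_pos: [0.4713, -0.0784, 0.0295]
ee_rot: [[1.0, -0.0, -0.0], [-0.0, -1.0, -0.0], [-0.0, 0.0, -1.0]]
wrist_force: [-0.0, 0.3, -1.9]
gripper_width: 0.529
gripper_force: 30.0
```

Request:
apply_moves(moves=[[[0,0,0.001],0],[[0,0,0],0],[[0,0,0],0]])

```text
time_s: 15.58
tcp_pos: [0.4715, -0.0784, 0.0286]
ee_rot: [[1.0, -0.0, 0.0], [-0.0, -1.0, -0.0], [0.0, 0.0, -1.0]]
wrist_force: [0.6, 0.2, -2.3]
gripper_width: 0.534
gripper_force: 30.0
```

Request:
apply_moves(moves=[[[0,0,0.001],0],[[0,0,0],0],[[0,0,0],0]])

```text
time_s: 15.83
tcp_pos: [0.4716, -0.0784, 0.0285]
ee_rot: [[1.0, 0.0, 0.0], [0.0, -1.0, -0.0], [0.0, 0.0, -1.0]]
wrist_force: [-2.0, 0.2, 7.5]
gripper_width: 0.531
gripper_force: 30.0
```

Request:
apply_moves(moves=[[[0,0,0],0],[[0,0,0],0],[[0,0,0],0],[[0,0,0],0],[[0,0,0],0]], hand=0.07)

```text
time_s: 16.25
tcp_pos: [0.4714, -0.0784, 0.0274]
ee_rot: [[1.0, -0.0, -0.0], [-0.0, -1.0, -0.0], [-0.0, 0.0, -1.0]]
wrist_force: [-1.0, -0.0, 0.2]
gripper_width: 0.782
gripper_force: 0.0
```

Request:
apply_moves(moves=[[[0,0,-0.02],0],[[0,0,-0.035],0],[[0,0,-0.035],0],[[0,0,-0.035],0],[[0.02,-0.025,0],0]])

```text
time_s: 16.67
tcp_pos: [0.493, -0.0551, 0.1597]
ee_rot: [[1.0, -0.003, 0.012], [-0.003, -1.0, 0.001], [0.012, -0.001, -1.0]]
wrist_force: [0.3, -0.2, 1.2]
gripper_width: 0.802
gripper_force: 0.0
```

Request:
apply_moves(moves=[[[0.026,-0.031,0],0],[[0.026,-0.031,0],0],[[0.026,-0.031,0],0],[[0.026,-0.031,0],0],[[0.026,-0.031,0],0]], hand=0.087)

```text
time_s: 17.08
tcp_pos: [0.6222, 0.1031, 0.1523]
ee_rot: [[1.0, -0.0, -0.0], [-0.0, -1.0, -0.0], [-0.0, 0.0, -1.0]]
wrist_force: [0.4, 0.2, 0.6]
gripper_width: 0.994
gripper_force: 0.0
```

Request:
apply_moves(moves=[[[0,0,0],0],[[0,0,0],0]])

```text
time_s: 17.25
tcp_pos: [0.6219, 0.1032, 0.151]
ee_rot: [[1.0, 0.002, -0.002], [0.002, -1.0, -0.001], [-0.002, 0.001, -1.0]]
wrist_force: [-1.2, -0.4, 0.5]
gripper_width: 0.997
gripper_force: 0.0
```

```bash
python3 -c "
from h import *
o=look(['lens_large','lens_medium','dish_large'],'w9')
fit(o['p'],'lens_large',.046,rad=.034,guess=[.627,.11])
p=cap('top','top1')
for t,h,R,g,z in(('lens_medium',.06,.024,[.468,-.078],.006),('dish_medium',.01,.037,[.468,-.078],.003),('lens_small',.04,.014,[.65,-.069],.006)): fit(p,t,h,z0=z,rad=R,guess=g)
pickle.dump(o['p'],open('w9.pkl','wb'))
f=o['p']['frame'];g=p['frame'][130:250,220:330]
cv2.imwrite('pics/w9c.png',np.hstack([f,cv2.resize(g,(288,384))[:, :]]))
"
```

```text
tcp [0.621  0.102  0.1514] eye [0.6985 0.1032 0.3137]
lens_large [(array([254.6, 181.6]), 0.89, array([0.6273, 0.1088])), (array([332.6,  81.9]), 0.85, array([0.7238, 0.0349]))]
lens_medium []
dish_large []
lens_large fit [0.6262 0.1096] iou 0.9549163606691147 0.92
lens_medium fit [ 0.4694 -0.0771] iou 0.9566563467492261 0.64
dish_medium fit [ 0.4655 -0.0771] iou 0.34442595673876875 0.53
lens_small fit [ 0.6502 -0.0655] iou 0.8188976377952756 0.48
```

View pics/w9c.png

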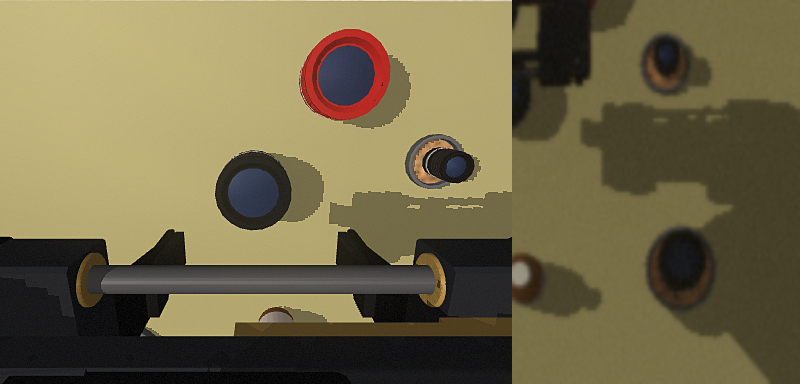

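Small and medium lenses stand in their dishes. The black large lens's glass is at (253,191) and the red look-alike at (345,75). I align on the black one.

Request:
apply_moves(moves=[[[0.005,-0.0075,0],0],[[0,0,0.025],0],[[0,0,0.025],0],[[0,0,0.015],0],[[0,0,0],0]])

```text
time_s: 18.12
tcp_pos: [0.6241, 0.1087, 0.0835]
ee_rot: [[1.0, -0.001, -0.007], [-0.001, -1.0, -0.002], [-0.007, 0.002, -1.0]]
wrist_force: [-0.9, 0.0, -0.7]
gripper_width: 1.0
gripper_force: 0.0
```

Request:
apply_moves(moves=[[[0,0,0],0],[[0,0,0],0]])

```text
time_s: 18.28
tcp_pos: [0.6276, 0.1096, 0.0888]
ee_rot: [[1.0, 0.0, 0.002], [0.0, -1.0, 0.0], [0.002, -0.0, -1.0]]
wrist_force: [0.1, 0.3, 0.9]
gripper_width: 0.999
gripper_force: 0.0
```

```bash
python3 -c "
from h import *
q=pickle.load(open('w9.pkl','rb'))
o=look(['lens_large'],'w10')
x=fit(o['p'],'lens_large',.046,rad=.034,guess=[.626,.1095])
print(tri(q,[254.6,181.6],o['p'],px(o['lens_large'][0])))
"
```

```text
tcp [0.6277 0.1097 0.0892] eye [0.7036 0.1094 0.2518]
lens_large [(array([259.4, 203.2]), 0.84, array([0.6291, 0.1102])), (array([358.8,  81.8]), 0.63, array([0.7249, 0.0351]))]
lens_large fit [0.6268 0.1098] iou 0.9432767789313751 0.84
(array([ 0.6208,  0.1098, -0.0251]), np.float64(0.0010057941350872014))
```

Aligned. I descend 0.069 to TCP z ≈ 0.020 and grip.

Request:
apply_moves(moves=[[[0,0,0.02],0],[[0,0,0.02],0],[[0,0,0.018],0],[[0,0,0.008],0],[[0,0,0],0]])

```text
time_s: 18.85
tcp_pos: [0.6254, 0.1087, 0.0201]
ee_rot: [[1.0, -0.0, -0.003], [-0.0, -1.0, -0.001], [-0.003, 0.001, -1.0]]
wrist_force: [0.1, 0.3, -0.4]
gripper_width: 0.998
gripper_force: 0.0
```

Request:
apply_moves(moves=[[[0,0,0],0],[[0,0,0],0],[[0,0,0],0],[[0,0,0],0],[[0,0,0],0]], hand=0.058)

```text
time_s: 19.27
tcp_pos: [0.6271, 0.1095, 0.0228]
ee_rot: [[1.0, 0.0, 0.002], [0.0, -1.0, 0.001], [0.002, -0.001, -1.0]]
wrist_force: [-0.6, 1.2, 3.5]
gripper_width: 0.765
gripper_force: 30.0
```

Request:
apply_moves(moves=[[[0,0,0],0],[[0,0,0],0],[[0,0,0],0]])

```text
time_s: 19.52
tcp_pos: [0.6271, 0.1095, 0.0228]
ee_rot: [[1.0, 0.0, 0.002], [0.0, -1.0, 0.001], [0.002, -0.001, -1.0]]
wrist_force: [-2.0, 0.7, 5.3]
gripper_width: 0.763
gripper_force: 30.0
```

Request:
apply_moves(moves=[[[0,0,-0.02],0],[[0,0,-0.035],0],[[0,0,-0.035],0],[[0,0,-0.03],0],[[-0.025,-0.0185,0],0]])

```text
time_s: 19.93
tcp_pos: [0.6082, 0.127, 0.148]
ee_rot: [[1.0, -0.002, 0.015], [-0.002, -1.0, 0.003], [0.015, -0.003, -1.0]]
wrist_force: [3.1, 2.8, -1.1]
gripper_width: 0.762
gripper_force: 30.0
```

Request:
apply_moves(moves=[[[-0.032,-0.0225,0],0],[[-0.032,-0.0225,0],0],[[-0.032,-0.0225,0],0],[[-0.032,-0.0225,0],0],[[-0.03,-0.0225,0],0]])

```text
time_s: 20.35
tcp_pos: [0.4407, 0.2399, 0.1404]
ee_rot: [[1.0, -0.001, -0.003], [-0.001, -1.0, -0.002], [-0.003, 0.002, -1.0]]
wrist_force: [0.8, 1.9, -3.0]
gripper_width: 0.763
gripper_force: 30.0
```

Request:
apply_moves(moves=[[[-0.02,-0.015,0],0],[[0,0,0],0],[[0,0,0],0],[[0,0,0],0]])

```text
time_s: 20.68
tcp_pos: [0.4231, 0.2548, 0.141]
ee_rot: [[1.0, 0.0, -0.001], [0.0, -1.0, -0.001], [-0.001, 0.001, -1.0]]
wrist_force: [1.3, -0.9, -3.9]
gripper_width: 0.765
gripper_force: 30.0
```

```bash
cat >> h.py <<'E'
def circ(p,f,x,rad,z,c):
    pts=np.array([proj(p,[x[0]+rad*np.cos(a),x[1]+rad*np.sin(a),z]) for a in np.linspace(0,6.3,60)])
    cv2.polylines(f,[(pts*8).round().astype(np.int32)],1,c,1,shift=3)
E
python3 -c "
from h import *
o=look(['dish_large','lens_large'])
p=o['p'];f=cv2.resize(p['frame'],None,fx=1,fy=1)
x=fit(p,'dish_large',.010,rad=.047,guess=[.404,.268])
circ(p,f,[.404,.268],.047,.013,(0,255,0))
cv2.imwrite('pics/w11.png',cv2.resize(f[90:340,110:410],None,fx=2,fy=2))
"
```

```text
tcp [0.4236 0.2546 0.141 ] eye [0.4997 0.2548 0.3037]
dish_large [(array([245.9, 202.1]), 0.82, array([0.4097, 0.2691]))]
lens_large [(array([259. , 235.7]), 0.9, array([0.3729, 0.2559]))]
dish_large fit [0.4111 0.266 ] iou 0.40320765334833997 0.86
```

View pics/w11.png

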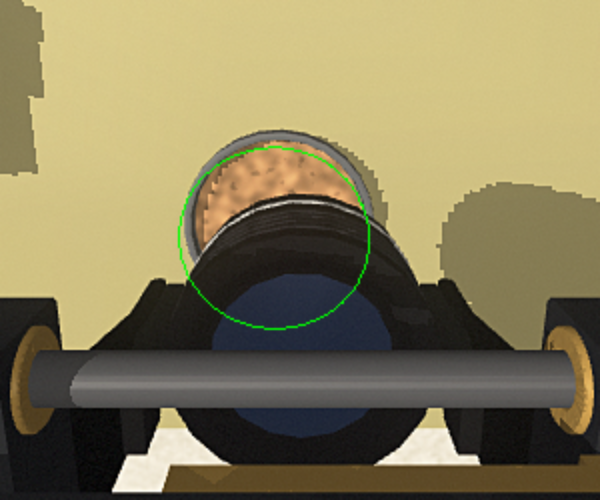

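The dish's true rim (crop top edge at row 130, left at 188, right at 373) puts its centre at about (0.411, 0.265), 8 mm farther in x than the top-view estimate. I use that.

Request:
apply_moves(moves=[[[-0.0125,-0.0105,0],0],[[0,0,0.025],0],[[0,0,0.03],0],[[0,0,0.02],0],[[0,0,0],0]])

```text
time_s: 21.3
tcp_pos: [0.4089, 0.2625, 0.0625]
ee_rot: [[1.0, -0.003, -0.007], [-0.003, -1.0, -0.007], [-0.007, 0.007, -1.0]]
wrist_force: [0.1, -1.5, -3.5]
gripper_width: 0.762
gripper_force: 30.0
```

Request:
apply_moves(moves=[[[0,0,0],0],[[0,0,0],0]])

```text
time_s: 21.47
tcp_pos: [0.4122, 0.2663, 0.0677]
ee_rot: [[1.0, -0.0, 0.002], [-0.0, -1.0, 0.001], [0.002, -0.001, -1.0]]
wrist_force: [0.4, -0.6, -2.9]
gripper_width: 0.767
gripper_force: 30.0
```

```bash
python3 -c "
from h import *
o=look(['dish_large'])
p=o['p'];f=p['frame'].copy();t=np.array(r.sense()['tcp_pos'])
circ(p,f,[.411,.265],.047,.013,(0,255,0))
circ(p,f,t[:2]-[.0005,0],.034,t[2]-.0198,(255,0,255))
cv2.imwrite('pics/w12.png',cv2.resize(f[110:340,110:410],None,fx=2,fy=2))
"
```

```text
tcp [0.4122 0.2665 0.068 ] eye [0.4883 0.2658 0.2305]
dish_large []
```

View pics/w12.png

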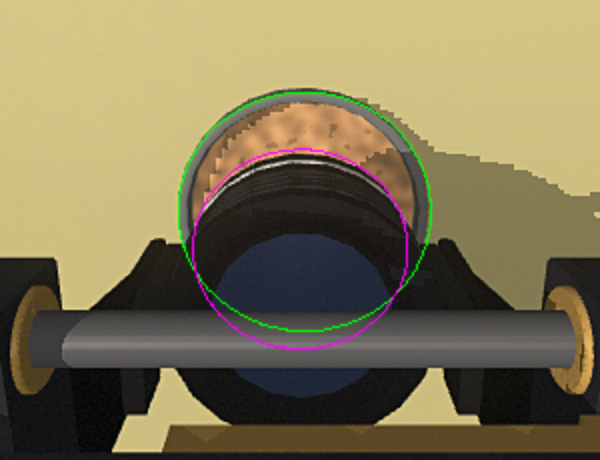

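The rim matches the green circle and the lens bottom sits centred inside it. I lower.

Request:
apply_moves(moves=[[[0,0.0015,0.015],0],[[0,0,0.012],0],[[0,0,0.006],0],[[0,0,0],0],[[0,0,0],0]])

```text
time_s: 21.98
tcp_pos: [0.4114, 0.2646, 0.0342]
ee_rot: [[1.0, 0.0, 0.001], [0.0, -1.0, 0.001], [0.001, -0.001, -1.0]]
wrist_force: [-0.1, 0.7, -2.9]
gripper_width: 0.763
gripper_force: 30.0
```

Request:
apply_moves(moves=[[[0,0,0.003],0],[[0,0,0.002],0],[[0,0,0],0],[[0,0,0],0]])

```text
time_s: 22.32
tcp_pos: [0.411, 0.2642, 0.0287]
ee_rot: [[1.0, -0.0, 0.0], [-0.0, -1.0, 0.0], [0.0, -0.0, -1.0]]
wrist_force: [0.1, -0.0, -3.3]
gripper_width: 0.766
gripper_force: 30.0
```

Request:
apply_moves(moves=[[[0,0,0.001],0],[[0,0,0.001],0],[[0,0,0],0],[[0,0,0],0]])

```text
time_s: 22.65
tcp_pos: [0.4109, 0.2641, 0.0265]
ee_rot: [[1.0, -0.0, -0.0], [-0.0, -1.0, -0.0], [-0.0, 0.0, -1.0]]
wrist_force: [-1.0, 0.1, -3.6]
gripper_width: 0.761
gripper_force: 30.0
```

Request:
apply_moves(moves=[[[0,0,0.001],0],[[0,0,0],0],[[0,0,0],0]])

```text
time_s: 22.9
tcp_pos: [0.411, 0.2643, 0.0258]
ee_rot: [[1.0, 0.0, 0.0], [0.0, -1.0, 0.0], [0.0, -0.0, -1.0]]
wrist_force: [-0.9, 0.2, 0.1]
gripper_width: 0.765
gripper_force: 30.0
```

Request:
apply_moves(moves=[[[0,0,0.0005],0],[[0,0,0],0]])

```text
time_s: 23.07
tcp_pos: [0.411, 0.2643, 0.0257]
ee_rot: [[1.0, 0.0, 0.0], [0.0, -1.0, 0.0], [0.0, -0.0, -1.0]]
wrist_force: [-1.9, -1.2, 5.2]
gripper_width: 0.765
gripper_force: 30.0
```

Request:
apply_moves(moves=[[[0,0,0],0],[[0,0,0],0],[[0,0,0],0],[[0,0,0],0],[[0,0,0],0]], hand=0.087)

```text
time_s: 23.48
tcp_pos: [0.411, 0.2642, 0.025]
ee_rot: [[1.0, -0.0, 0.0], [-0.0, -1.0, 0.0], [0.0, -0.0, -1.0]]
wrist_force: [0.4, -0.1, 0.3]
gripper_width: 0.981
gripper_force: 0.0
```

Request:
apply_moves(moves=[[[0,0,-0.015],0],[[0,0,-0.03],0],[[0,0,-0.035],0],[[0,0,-0.035],0],[[0,0,0],0]])

```text
time_s: 23.9
tcp_pos: [0.4144, 0.2674, 0.1469]
ee_rot: [[1.0, 0.002, 0.011], [0.002, -1.0, 0.01], [0.011, -0.01, -1.0]]
wrist_force: [0.6, 1.5, 0.0]
gripper_width: 0.995
gripper_force: 0.0
```

Request:
apply_moves(moves=[[[0,0,0],0]])

```text
time_s: 23.98
tcp_pos: [0.4118, 0.2652, 0.1422]
ee_rot: [[1.0, -0.0, 0.004], [-0.0, -1.0, 0.004], [0.004, -0.004, -1.0]]
wrist_force: [-0.6, 0.4, -1.0]
gripper_width: 0.997
gripper_force: 0.0
```

```bash
python3 -c "
from h import *
o=look(['lens_large','dish_large'],'w13')
p=o['p'];fit(p,'lens_large',.046,z0=.006,rad=.034,guess=[.411,.265])
f=p['frame'].copy();circ(p,f,[.411,.2645],.034,.052,(255,0,255));circ(p,f,[.411,.2645],.047,.013,(0,255,0))
p=cap('top','top2');g=p['frame'].copy()
circ(p,g,[.374,-.295],.031,.015,(0,255,0))
fit(p,'cap',.012,rad=.031,guess=[.374,-.295])
cv2.imwrite('pics/w13c.png',np.hstack([cv2.resize(f[100:340,130:390],(416,384)),cv2.resize(g[200:280,330:410],(384,384))]))
"
```

```text
tcp [0.4108 0.2642 0.1404] eye [0.4876 0.2643 0.3052]
lens_large [(array([261. , 193.6]), 0.68, array([0.4076, 0.265 ]))]
dish_large [(array([40.4, 85.6]), 0.73, array([0.5105, 0.4687]))]
lens_large fit [0.4105 0.2637] iou 0.9787633903401616 0.76
cap fit [ 0.3703 -0.2975] iou 0.9320175438596491 0.58
```

View pics/w13c.png

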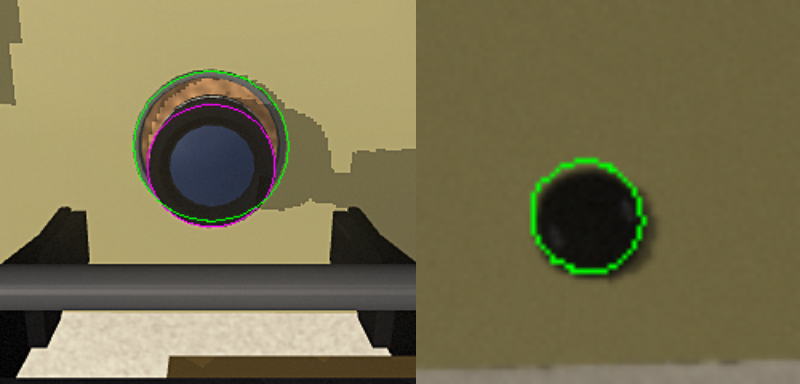

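The large lens sits well centred in its dish, and its top fits the magenta circle at (0.4105, 0.264). The cap matches the circle near (0.372, -0.296). On to the cap.

Request:
apply_moves(moves=[[[-0.003,0.04,0],0],[[-0.003,0.04,0],0],[[-0.003,0.04,0],0],[[-0.003,0.04,0],0],[[-0.003,0.04,0],0]])

```text
time_s: 24.7
tcp_pos: [0.3949, 0.0623, 0.1394]
ee_rot: [[1.0, 0.001, -0.001], [0.001, -1.0, -0.001], [-0.001, 0.001, -1.0]]
wrist_force: [0.9, -0.7, 0.4]
gripper_width: 1.003
gripper_force: 0.0
```

Request:
apply_moves(moves=[[[-0.003,0.04,0],0],[[-0.003,0.04,0],0],[[-0.003,0.04,0],0],[[-0.003,0.04,0],0],[[-0.003,0.04,0],0]])

```text
time_s: 25.12
tcp_pos: [0.38, -0.1377, 0.1397]
ee_rot: [[1.0, 0.0, -0.001], [0.0, -1.0, -0.0], [-0.001, 0.0, -1.0]]
wrist_force: [0.5, 0.8, -0.2]
gripper_width: 0.998
gripper_force: 0.0
```

Request:
apply_moves(moves=[[[-0.003,0.04,0],0],[[-0.003,0.04,0],0],[[-0.003,0.04,0],0],[[0,0.035,0],0],[[0,0,0],0]])

```text
time_s: 25.53
tcp_pos: [0.3716, -0.2957, 0.1391]
ee_rot: [[1.0, -0.006, -0.001], [-0.006, -1.0, -0.001], [-0.001, 0.001, -1.0]]
wrist_force: [-0.3, -0.2, -0.1]
gripper_width: 0.996
gripper_force: 0.0
```

Request:
apply_moves(moves=[[[0,0,0],0],[[0,0,0],0]])

```text
time_s: 25.7
tcp_pos: [0.3711, -0.2907, 0.1391]
ee_rot: [[1.0, -0.001, -0.002], [-0.001, -1.0, 0.001], [-0.002, -0.001, -1.0]]
wrist_force: [0.1, 0.6, -0.0]
gripper_width: 0.999
gripper_force: 0.0
```

```bash
python3 -c "
from h import *
o=look(['cap'],'w14')
p=o['p'];x=fit(p,'cap',.012,rad=.031,guess=[.372,-.296])
pickle.dump(p,open('w14.pkl','wb'))
f=p['frame'].copy();circ(p,f,x,.031,.015,(255,0,255))
cv2.imwrite('pics/w14c.png',cv2.resize(f[80:340,110:410],None,fx=2,fy=2))
"
```

```text
tcp [ 0.3714 -0.2902  0.1394] eye [ 0.4478 -0.2911  0.3017]
cap [(array([269.4, 192.1]), 0.74, array([ 0.3685, -0.2998]))]
cap fit [ 0.371  -0.2993] iou 0.9255605381165919 0.98
```

View pics/w14c.png

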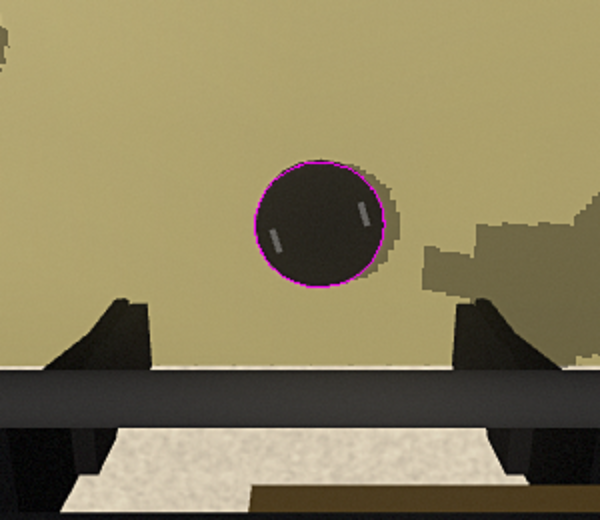

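The cap lies at (320,224) in the crop, grey bars up, and fits the circle. I align and go down.

Request:
apply_moves(moves=[[[0,0.0085,0],0],[[0,0,0.03],0],[[0,0,0.03],0],[[0,0,0.02],0],[[0,0,0],0]])

```text
time_s: 26.27
tcp_pos: [0.3692, -0.2978, 0.0566]
ee_rot: [[1.0, 0.0, -0.008], [0.0, -1.0, 0.003], [-0.008, -0.003, -1.0]]
wrist_force: [-0.5, 0.2, 0.1]
gripper_width: 1.0
gripper_force: 0.0
```

Request:
apply_moves(moves=[[[0,0,0],0],[[0,0,0],0]])

```text
time_s: 26.43
tcp_pos: [0.3731, -0.2997, 0.0613]
ee_rot: [[1.0, 0.001, 0.002], [0.001, -1.0, -0.001], [0.002, 0.001, -1.0]]
wrist_force: [-0.1, -0.3, 0.5]
gripper_width: 1.005
gripper_force: 0.0
```

```bash
python3 -c "
from h import *
q=pickle.load(open('w14.pkl','rb'))
o=look(['cap'],'w15');p=o['p'];x=fit(p,'cap',.012,rad=.031,guess=[.371,-.299])
if o['cap']: print(tri(q,[269.4,192.1],p,px(o['cap'][0])))
"
```

```text
tcp [ 0.3733 -0.2998  0.0616] eye [ 0.4492 -0.2996  0.2242]
cap [(array([259.9, 220.6]), 0.6, array([ 0.3691, -0.2997]))]
cap fit [ 0.3705 -0.2996] iou 0.9446735395189003 0.61
(array([ 0.3673, -0.2998, -0.0018]), np.float64(0.00027107730082222807))
```

Request:
apply_moves(moves=[[[-0.0025,0,0.02],0],[[0,0,0.018],0],[[0,0,0.01],0],[[0,0,0],0],[[0,0,0],0]])

```text
time_s: 27.0
tcp_pos: [0.3698, -0.2996, 0.0126]
ee_rot: [[1.0, 0.0, 0.001], [0.0, -1.0, -0.0], [0.001, 0.0, -1.0]]
wrist_force: [0.7, -0.7, -0.4]
gripper_width: 0.998
gripper_force: 0.0
```

Request:
apply_moves(moves=[[[0,0,0],0]])

```text
time_s: 27.08
tcp_pos: [0.3703, -0.2998, 0.0132]
ee_rot: [[1.0, 0.0, 0.002], [0.0, -1.0, -0.001], [0.002, 0.001, -1.0]]
wrist_force: [-0.1, -1.5, 0.6]
gripper_width: 1.0
gripper_force: 0.0
```

Request:
apply_moves(moves=[[[0,0,0.004],0],[[0,0,0.002],0],[[0,0,0],0],[[0,0,0],0]])

```text
time_s: 27.42
tcp_pos: [0.3694, -0.2994, 0.0062]
ee_rot: [[1.0, -0.0, 0.0], [-0.0, -1.0, -0.0], [0.0, 0.0, -1.0]]
wrist_force: [-0.3, 0.3, 0.4]
gripper_width: 0.999
gripper_force: 0.0
```

Request:
apply_moves(moves=[[[0,0,0],0],[[0,0,0],0],[[0,0,0],0],[[0,0,0],0],[[0,0,0],0]], hand=0.055)

```text
time_s: 27.83
tcp_pos: [0.3694, -0.2994, 0.0061]
ee_rot: [[1.0, -0.0, 0.0], [-0.0, -1.0, -0.0], [0.0, 0.0, -1.0]]
wrist_force: [0.2, 0.7, 0.2]
gripper_width: 0.711
gripper_force: 6.2
```

Request:
apply_moves(moves=[[[0,0,0],0],[[0,0,0],0],[[0,0,0],0]])

```text
time_s: 28.08
tcp_pos: [0.3694, -0.2994, 0.0061]
ee_rot: [[1.0, -0.0, 0.0], [-0.0, -1.0, -0.0], [0.0, 0.0, -1.0]]
wrist_force: [0.3, -0.2, 0.9]
gripper_width: 0.694
gripper_force: 30.0
```

Request:
apply_moves(moves=[[[0,0,-0.02],0],[[0,0,-0.035],0],[[0,0,-0.04],0],[[0,0,-0.04],0],[[0,0,0],0]])

```text
time_s: 28.5
tcp_pos: [0.374, -0.3018, 0.1489]
ee_rot: [[1.0, 0.002, 0.015], [0.002, -1.0, -0.008], [0.015, 0.008, -1.0]]
wrist_force: [1.0, -0.6, -0.3]
gripper_width: 0.694
gripper_force: 30.0
```

Request:
apply_moves(moves=[[[0.003,-0.03,0],0],[[0.003,-0.04,0],0],[[0.003,-0.04,0],0],[[0.003,-0.04,0],0],[[0.003,-0.04,0],0]])

```text
time_s: 28.92
tcp_pos: [0.3839, -0.1078, 0.141]
ee_rot: [[1.0, -0.001, 0.0], [-0.001, -1.0, 0.0], [0.0, -0.0, -1.0]]
wrist_force: [1.4, 0.6, -1.0]
gripper_width: 0.696
gripper_force: 30.0
```

Request:
apply_moves(moves=[[[0.003,-0.04,0],0],[[0.003,-0.04,0],0],[[0.003,-0.04,0],0],[[0.003,-0.04,0],0],[[0.003,-0.04,0],0]])

```text
time_s: 29.33
tcp_pos: [0.3988, 0.0926, 0.1411]
ee_rot: [[1.0, 0.0, 0.0], [0.0, -1.0, 0.0], [0.0, -0.0, -1.0]]
wrist_force: [1.0, -0.2, -0.5]
gripper_width: 0.694
gripper_force: 30.0
```

Request:
apply_moves(moves=[[[0.003,-0.04,0],0],[[0.003,-0.04,0],0],[[0.003,-0.04,0],0],[[0,-0.03,0],0],[[0,0,0],0]])

```text
time_s: 29.75
tcp_pos: [0.4094, 0.2459, 0.141]
ee_rot: [[1.0, 0.005, 0.002], [0.005, -1.0, 0.002], [0.002, -0.002, -1.0]]
wrist_force: [-0.2, -0.5, -0.1]
gripper_width: 0.698
gripper_force: 30.0
```

Request:
apply_moves(moves=[[[0,0,0],0],[[0,0,0],0],[[0,0,0],0]])

```text
time_s: 30.0
tcp_pos: [0.4081, 0.2395, 0.1408]
ee_rot: [[1.0, -0.001, -0.001], [-0.001, -1.0, -0.001], [-0.001, 0.001, -1.0]]
wrist_force: [0.0, -0.3, -0.6]
gripper_width: 0.7
gripper_force: 30.0
```

Request:
apply_moves(moves=[[[0.0015,-0.0245,0],0],[[0,0,0.02],0],[[0,0,0.02],0],[[0,0,0.01],0],[[0,0,0],0]])

```text
time_s: 30.42
tcp_pos: [0.4087, 0.2626, 0.0889]
ee_rot: [[1.0, -0.002, -0.004], [-0.002, -1.0, -0.004], [-0.004, 0.004, -1.0]]
wrist_force: [0.5, -0.1, -0.8]
gripper_width: 0.7
gripper_force: 30.0
```

Request:
apply_moves(moves=[[[0,0,0],0],[[0,0,0],0]])

```text
time_s: 30.58
tcp_pos: [0.4106, 0.2649, 0.092]
ee_rot: [[1.0, -0.001, 0.001], [-0.001, -1.0, 0.001], [0.001, -0.001, -1.0]]
wrist_force: [-0.1, 0.1, 0.3]
gripper_width: 0.696
gripper_force: 30.0
```

```bash
python3 -c "
from h import *
o=look(['cap','lens_large'],'w16')
p=o['p'];f=p['frame'].copy();t=np.array(r.sense()['tcp_pos'])
circ(p,f,[.4105,.264],.034,.052,(0,255,0))
circ(p,f,t[:2]+[.001,0],.031,t[2]-.0031,(255,0,255))
cv2.imwrite('pics/w16c.png',cv2.resize(f[110:340,110:410],None,fx=2,fy=2))
"
```

```text
tcp [0.4106 0.2652 0.0921] eye [0.4867 0.2645 0.2548]
cap [(array([263.6, 247.3]), 0.64, array([0.3702, 0.262 ]))]
lens_large [(array([261.1, 204.9]), 0.57, array([0.4095, 0.2642]))]
```

View pics/w16c.png

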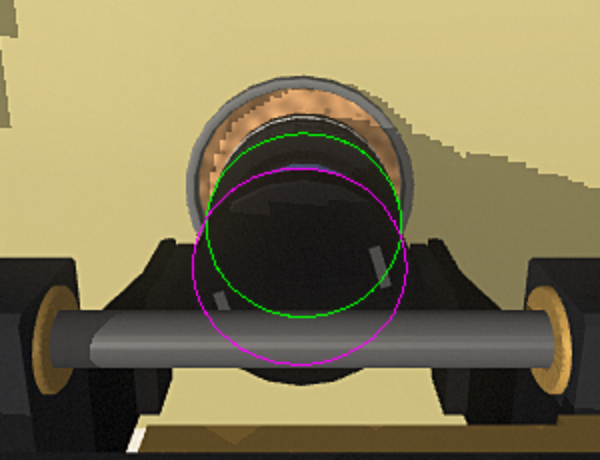

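The cap's underside matches the magenta circle, directly above the lens top (green). The bars are still up. I lower.

Request:
apply_moves(moves=[[[-0.001,0.001,0.012],0],[[0,0,0.01],0],[[0,0,0.006],0],[[0,0,0],0],[[0,0,0],0]])

```text
time_s: 31.15
tcp_pos: [0.4091, 0.2643, 0.0633]
ee_rot: [[1.0, 0.0, 0.0], [0.0, -1.0, 0.0], [0.0, -0.0, -1.0]]
wrist_force: [-0.0, -0.0, 0.3]
gripper_width: 0.696
gripper_force: 30.0
```

Request:
apply_moves(moves=[[[0,0,0.002],0],[[0,0,0.002],0],[[0,0,0],0],[[0,0,0],0]])

```text
time_s: 31.48
tcp_pos: [0.409, 0.2642, 0.0592]
ee_rot: [[1.0, -0.0, 0.0], [-0.0, -1.0, 0.0], [0.0, -0.0, -1.0]]
wrist_force: [0.1, -0.0, 0.1]
gripper_width: 0.696
gripper_force: 30.0
```

Request:
apply_moves(moves=[[[0.0005,0,0.0015],0],[[0,0,0.001],0],[[0,0,0.0005],0],[[0,0,0],0],[[0,0,0],0]])

```text
time_s: 31.9
tcp_pos: [0.4094, 0.2641, 0.056]
ee_rot: [[1.0, -0.0, -0.0], [-0.0, -1.0, -0.0], [-0.0, 0.0, -1.0]]
wrist_force: [0.1, -0.2, -0.6]
gripper_width: 0.702
gripper_force: 30.0
```

Request:
apply_moves(moves=[[[0,0,0.001],0],[[0,0,0],0],[[0,0,0],0]])

```text
time_s: 32.15
tcp_pos: [0.4095, 0.2642, 0.0551]
ee_rot: [[1.0, -0.0, 0.0], [-0.0, -1.0, 0.0], [0.0, -0.0, -1.0]]
wrist_force: [-0.5, 0.1, 0.5]
gripper_width: 0.691
gripper_force: 30.0
```

Request:
apply_moves(moves=[[[0,0,0.0005],0],[[0,0,0],0],[[0,0,0],0]])

```text
time_s: 32.4
tcp_pos: [0.4095, 0.2642, 0.055]
ee_rot: [[1.0, 0.0, 0.0], [0.0, -1.0, 0.0], [0.0, -0.0, -1.0]]
wrist_force: [-2.2, -0.2, 4.3]
gripper_width: 0.699
gripper_force: 30.0
```

Contact. I release and retreat.

Request:
apply_moves(moves=[[[0,0,0],0],[[0,0,0],0],[[0,0,0],0],[[0,0,0],0],[[0,0,0],0]], hand=0.087)

```text
time_s: 32.82
tcp_pos: [0.4093, 0.264, 0.0543]
ee_rot: [[1.0, -0.0, -0.0], [-0.0, -1.0, -0.0], [-0.0, 0.0, -1.0]]
wrist_force: [-0.2, 0.4, -0.1]
gripper_width: 0.96
gripper_force: 0.0
```

Request:
apply_moves(moves=[[[0,0,-0.01],0],[[0,0,-0.03],0],[[0,0,-0.035],0],[[0,0,-0.03],0],[[0,0,0],0]])

```text
time_s: 33.23
tcp_pos: [0.4125, 0.267, 0.1657]
ee_rot: [[1.0, 0.001, 0.01], [0.001, -1.0, 0.009], [0.01, -0.009, -1.0]]
wrist_force: [0.3, 0.6, 0.6]
gripper_width: 1.004
gripper_force: 0.0
```

Request:
apply_moves(moves=[[[0,0,0],0],[[0,0,0],0],[[0,0,0],0],[[0,0,0],0]])

```text
time_s: 33.57
tcp_pos: [0.4088, 0.2635, 0.1582]
ee_rot: [[1.0, -0.0, -0.002], [-0.0, -1.0, -0.002], [-0.002, 0.002, -1.0]]
wrist_force: [-0.5, 0.1, -0.8]
gripper_width: 0.997
gripper_force: 0.0
```

```bash
python3 -c "
from h import *
o=look(['cap','lens_large','camera'],'w17')
p=o['p'];x=fit(p,'cap',.012,z0=.052,rad=.031,guess=[.4105,.264])
fit(p,'lens_large',.046,z0=.006,rad=.034,guess=[.4105,.264])
f=p['frame'].copy();circ(p,f,[.4105,.264],.034,.052,(0,255,0))
t=cap('top','top3')['frame'][80:290,60:460]
cv2.imwrite('pics/w17c.png',np.hstack([cv2.resize(f[110:340,130:390],(400,354)),cv2.resize(t,(400,354))]))
"
```

```text
tcp [0.4089 0.2636 0.1583] eye [0.4856 0.2636 0.3208]
cap [(array([259.8, 198.7]), 0.78, array([0.3939, 0.2635]))]
lens_large []
camera [(array([40.1, 83.2]), 0.94, array([0.51  , 0.4753]))]
cap fit [0.4102 0.2641] iou 0.966837356742258 0.73
lens_large fit [0.4147 0.2641] iou 0.18181818181818188 0.65
```

View pics/w17c.png

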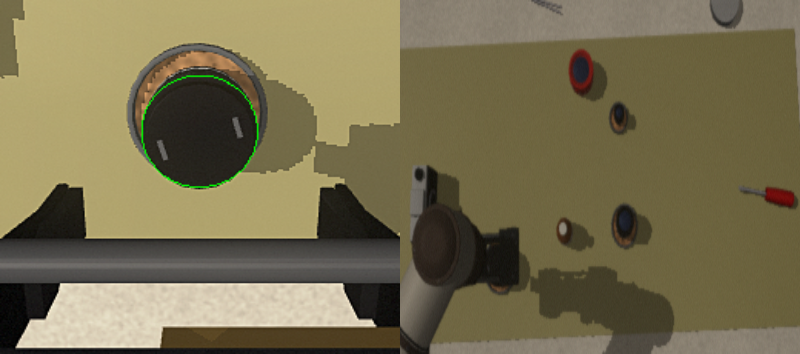

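The cap lies flat and centred on the large lens, bars up, within about 0.5 mm. The other two lenses are in their dishes and the bystanders are undisturbed.

```bash
python3 -c "
from station import r
print(r.finish_job())"
```

```text
the job is handed in; nothing more can be done
None
```

All three lenses stand glass up in their own dishes and the cap lies flat, bars up, centred on the large lens; the job was handed in at about 34 s with the camera, bottle, screwdriver and red look-alike left alone.

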